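Make up two stationery kits

ROBOT

A 7-joint arm with a two-finger parallel gripper is mounted at the origin on a cart in front of the work surface, level with it; the furniture and walls round the work are solid. World frame = base frame: x ahead of the robot, y to its left, z up, the work surface at z = 0. Lengths are in m, angles in degrees, forces in N, time in s.
With the tool pointing down it reaches from about 0.425 to 1.025 m from the base axis. Payload 3.6 kg.
Tool frame: the origin (TCP) lies between the finger pads; the fingertips stand arm.tips_ahead ahead of it and the grasp point (between the pads) lies 11 mm behind it (arm.tips_ahead is the distance from the TCP to the fingertips, in m); z points along the fingers, y is the line along which they close (so a half turn about z gives the same grasp; the last joint's range is limited). The gripper opens to 85 mm and grips with 20 to 120 N. Pads are 22 mm wide; open, the fingers measure 114 mm over their backs; the gripper's body (76 mm by 85 mm) begins 54 mm behind the grasp point. The pads swing forward as they close: fully open they stand 13 mm farther back than shut.
Start: joints at [-70.331, 33.873, 2.773, 92.16, -1.908, 54.013, -1.931], TCP at [0.307, 0.657, 0.239] pointing down, gripper open.
Joint ranges: [-153.93, 153.93], [-27.13, 128.08], [-72.61, 78.16], [10.71, 143.7], [-87.88, 267.88], [4.46, 118.87], [-176.78, 176.78]. Speed limits (degrees/s): [147.25, 147.25, 180, 180, 180, 180, 180].

INTERFACE

Orientations are given as [roll, pitch, yaw] about the fixed x, y, z axes, in that order (R = Rz(yaw) Ry(pitch) Rx(roll)).
In Python, from station import arm gives the robot as it stands.
- The arm moves only by the tool send_rows, never from a script. Its argument "series" is a list of rows, each a list of 3 entries, a list of its own where there are three numbers: the shift along the tool's x, y, z in m, then the turn, a rotation vector about the tool's x, y, z in degrees, then the finger opening in m, from 0 to 0.0854. A call has 1 to 8 rows; each row is the pose to reach, as a shift and turn from the pose commanded when the call began, along the tool's axes at that moment; what a row does not reach only later rows make up. A row lasts 1/8 s, in which the tool goes at most 62.5 mm and 10.7 degrees, less where a joint would pass 70% of its speed; a pose out of reach is approached as far as the arm can. A call with a gripper value outside its range is refused whole. The fingers move at their own pace and stop on an object; "force" is the grip in N (left out, the last holds). Time passes only in rows, so rows that repeat a pose let the fingers close. It gives the time, the measured TCP pose, the force, the opening and the grip force at its end, in the units of the state.
- arm.state(): the state, without advancing time (a new reading comes with each control period).
- arm.snapshot(name): name is "scene" or "top"; returns the picture (384x512x3 uint8, red, green, blue); there is no depth.
- arm.get_calibration(name): a dict with "intrinsics" (3x3 intrinsics, pixels), "rvec" (rotation vector, rad) and "tvec" (3), from world to camera coordinates, as OpenCV has them. Camera axes: x right, y down, z forward; pixel columns grow to the right and rows downward; lengths in m; the calibration is good to about 2 mm. A picture is of the moment at which its call begins. get_calibration takes no time and is no camera call.
- arm.job_done(): hands the job in; it is judged then, once.
Trained networks look in the newest picture that a camera, given by its name, has taken for a name from the list of things; names that differ only in an ending like _2 or _b are one class to them, and where a whole thing is asked for, a point or a joint stands for the part that bears it (a point fixed in the world has none). Each returns a list of dicts, best first, with "conf" (0 to 1); they miss things now and then, are a little off and sometimes report something else, mostly with a low value. They report only what shows in the picture. A call takes as long as a camera call.
- arm.boxes_of(camera, target): "location" ([x, y, z] in m, in world coordinates, good to about 4 mm: the middle of the surface that is visible of it).
The state is a dict: "clock": time; "qpos": joint angles; "qd": joint speeds; "tau": joint torques, N m; "position": TCP position; "orientation": TCP orientation; "ft_force": force on the tool from outside, world axes, zero at the start; "ft_torque": the same for the moment, N m; "width": finger opening in m; "finger_force": force on a finger pad.
Only numpy, scipy, OpenCV 4.12 (cv2) and the standard library are available. Lean on these libraries where they do the work, as an engineer would, in place of code of your own. Each camera call takes 0.05 s, during which the arm holds its last target. There are 200 camera calls.

TASK

Make up two stationery kits from the stock lying between and just behind the two trays (not from the pen tray or the other clutter along the back of the desk). The blue tray gets the craft kit: the green marker lying in the long compartment, and the eraser lying flat and the glue stick standing upright in the two small compartments, one in each; the yellow tray gets the letter kit: the fountain pen lying in the long compartment and the stamp standing upright in either small compartment. Everything must rest on the tray floor, and the correction roller, the sticky notes and the orange pot stay where they are.

Things in the scene. Friction and masses are not known exactly. Their poses are not given: they have to be found in the camera images.
- green_marker: green felt marker lying on the clear desk pad between the trays, 16 x 132 x 15 mm, long along its y; origin at the middle of its underside, z up; weighs some 20 g
- fountain_pen: slim dark red fountain pen with gold trim lying on the clear desk pad between the trays, 13 x 138 x 12 mm, long along its y; origin at the middle of its underside, z up; weighs some 20 g
- eraser: white eraser in a blue card sleeve lying flat just behind the trays, 22 x 56 x 12 mm, long along its y; origin at the middle of its underside, z up
- glue_stick: round red and white glue stick standing upright just behind the trays, 29 mm in diameter, 91 mm tall; origin at the centre of its foot, z up along its axis
- stamp: self-inking stamp standing upright just behind the trays (not the like one farther back at the right): black base 24 x 52 mm and 36 mm high, with a blue cap on it 30 x 50 mm from 38 to 66 mm high (the cap is fixed and does not press down); overall 30 (x) x 52 (y) x 66 mm; origin at the middle of the underside, z up
- blue_tray: blue kit tray, fixed, 161 (x) x 176 (y) x 14 mm; walls, dividers (13 mm high) and floor 3 mm thick. Stands on 2 mm feet; origin: centre of the bottom, 3 mm under the floor's top, z up. Long compartment on its -x (robot) side (white label plate): 76 x 170 mm inside, centre x = -40, y = 0 mm. On the +x side two small compartments, each 76 x 84 mm inside, centres x = +40, y = +43 and x = +40, y = -43 mm
- yellow_tray: yellow kit tray, fixed, 161 (x) x 176 (y) x 14 mm; walls, dividers (13 mm high) and floor 3 mm thick. Stands on 2 mm feet; origin: centre of the bottom, 3 mm under the floor's top, z up. Long compartment on its -x (robot) side (white label plate): 76 x 170 mm inside, centre x = -40, y = 0 mm. On the +x side two small compartments, each 76 x 84 mm inside, centres x = +40, y = +43 and x = +40, y = -43 mm
- correction_roller: light blue correction tape roller lying on the clear desk pad between the trays, 33 x 90 x 14 mm, long along its y; origin at the middle of its underside; belongs to neither kit and stays where it is
- sticky_notes: pad of yellow sticky notes, 77 x 77 x 18 mm, right of the trays; origin at the middle of its underside; stays where it is
- orange_pot: small empty orange clay pot, 50 mm across, 42 mm tall, right of the trays; origin at the middle of its underside; stays where it is

How it is judged:
By the outcome, as a careful person would: the job done as asked, in the order asked, and still so for the second after the job is handed in, with the robot touching nothing.
It also fails if it takes over 106 s, if anything falls off the work surface, if the arm or the gripper's body presses on something with over 40 N, if the wrist force passes 120 N, or if a joint passes its speed limit or range.

## Working session

There is one attempt and no reset: what is moved stays moved. The work goes in short steps, Python scripts to look and compute and a tool call to move; the robot and the scene stay as the last step left them, time stands still between calls to the robot, and variables do not carry over. Pictures are saved under pics/ and viewed, at most 14 in all, crops included, and the job is handed in when it is done.

Besides the shell and the picture viewer there is one more tool, called after "Request:" by a JSON object that holds its "name" and its "arguments", one argument or row to a line. send_rows: Moves the arm, as the interface text tells. Its arguments: {"type":"object","properties":{"series":{"type":"array"},"force":{"type":"number"}},"required":["series"]}

```bash
mkdir -p pics; ls
python3 - <<'E'
from station import arm
import cv2,numpy as np
for c in("scene","top"):
    im=arm.snapshot(c); cv2.imwrite(f"pics/{c}0.png",cv2.resize(im[:,:,::-1],(800,600),interpolation=cv2.INTER_CUBIC))
    k=arm.get_calibration(c);print(c,np.array(k["intrinsics"]).round(1).tolist(),np.array(k["rvec"]).round(3),np.array(k["tvec"]).round(3))
print(arm.tips_ahead); s=arm.state(); print(s)
for t in "green_marker fountain_pen eraser glue_stick stamp blue_tray yellow_tray correction_roller sticky_notes orange_pot".split():
    for c in("top","scene"): print(t,c,[(np.round(d["location"],3).tolist(),round(d["conf"],2)) for d in arm.boxes_of(c,t)[:3]])
E
```

```text
pics
scene [[482.0, 0.0, 252.6], [0.0, 482.0, 190.9], [0.0, 0.0, 1.0]] [ 2.181 -0.587  0.275] [-0.513  0.154  1.254]
top [[477.3, 0.0, 251.1], [0.0, 477.3, 196.1], [0.0, 0.0, 1.0]] [ 2.115 -2.145  0.141] [-0.083  0.566  1.159]
0.008
{'clock': 0.1, 'qpos': array([-70.3328391 ,  33.9210341 ,   2.76537889,  92.22986773,
        -1.90866731,  54.01047264,  -1.93286926]), 'qd': array([-0.02879373, -0.21949554,  0.11184481, -0.25349898, -0.03471541,
       -0.03354993,  0.0607117 ]), 'tau': array([ 4.80778195e-03, -5.50000870e+01,  1.55299231e+00, -1.98824018e+01,
        9.66677559e-03,  3.83157923e-03, -7.38325582e-06]), 'position': array([0.30633359, 0.65629769, 0.2382418 ]), 'orientation': array([-1.79884783e+02,  4.70550054e-03,  1.54979705e+02]), 'ft_force': array([-0.38487289, -0.13786251, -0.14294785]), 'ft_torque': array([-0.00727179,  0.00431195,  0.03159726]), 'finger_force': 0.0, 'width': 0.08504196366401473}
green_marker top [([0.599, 0.012, 0.014], 0.72)]
green_marker scene [([0.597, 0.002, 0.019], 0.71)]
fountain_pen top [([0.464, 0.002, 0.015], 0.51)]
fountain_pen scene []

[... 194 characters left out ...]
p [([0.662, 0.244, 0.079], 0.26)]
stamp scene [([0.661, -0.246, 0.048], 0.6), ([0.588, -0.43, 0.026], 0.49)]
blue_tray top [([0.446, 0.269, 0.003], 0.92)]
blue_tray scene [([0.449, 0.266, 0.011], 0.63), ([0.598, 0.002, 0.016], 0.59)]
yellow_tray top [([0.461, -0.268, 0.003], 0.97)]
yellow_tray scene [([0.46, -0.27, 0.005], 0.61)]
correction_roller top [([0.532, 0.003, 0.016], 0.67)]
correction_roller scene [([0.537, 0.001, 0.014], 0.48)]
sticky_notes top [([0.478, -0.463, 0.011], 0.76)]
sticky_notes scene [([0.475, -0.464, 0.017], 0.65), ([0.586, -0.429, 0.023], 0.45)]
orange_pot top [([0.59, -0.44, 0.015], 0.88), ([0.665, 0.142, 0.01], 0.48)]
orange_pot scene [([0.59, -0.431, 0.022], 0.87)]
```

View pics/scene0.png

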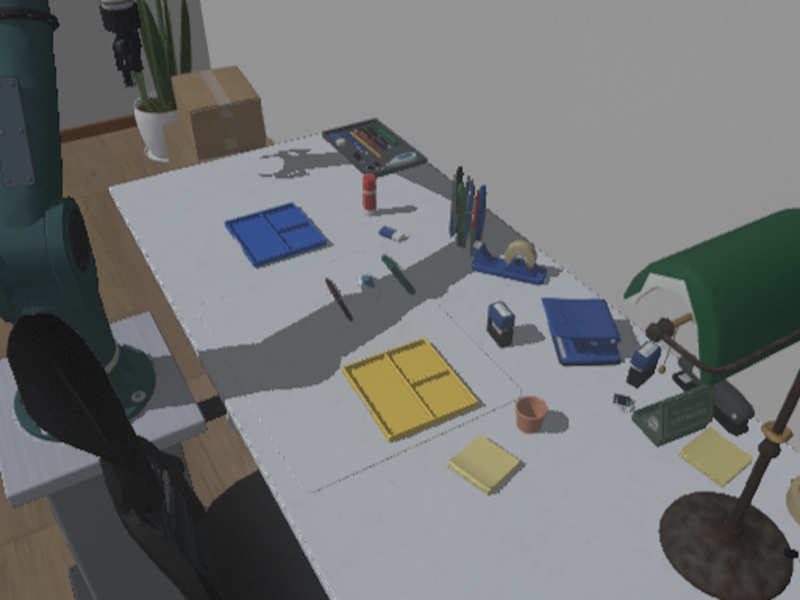

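View pics/top0.png

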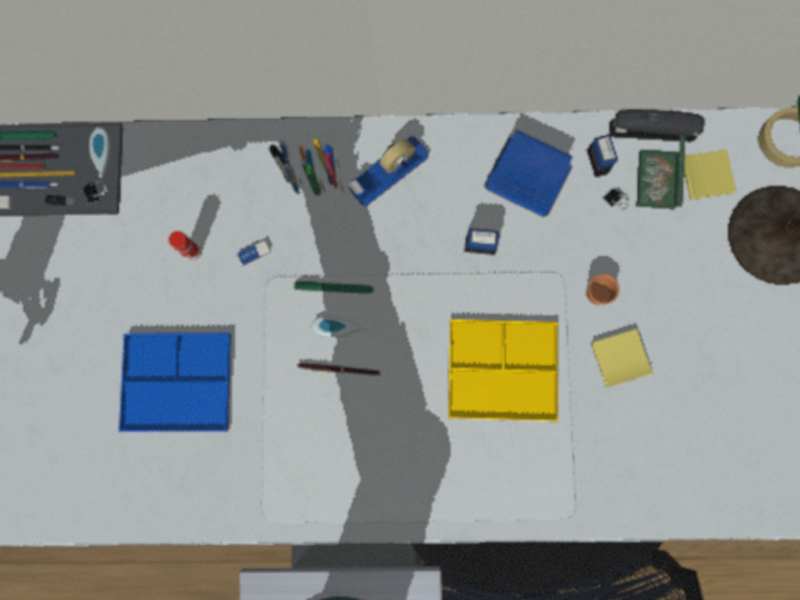

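The pictures show the stock (top view): marker at (333,287), pen (339,369), eraser (254,251), glue stick (183,243), stamp (482,240), blue tray (175,382) and yellow tray (503,370). Next I refine poses by colour segmentation.

```bash
cat > h.py <<'E'
from station import arm
import cv2,numpy as np
def toplane(cam,uv,z):
    k=arm.get_calibration(cam);K=np.array(k["intrinsics"]);R=cv2.Rodrigues(np.array(k["rvec"],float))[0];t=np.array(k["tvec"],float)
    d=(np.c_[np.array(uv,float).reshape(-1,2),np.ones(np.size(uv)//2)]@np.linalg.inv(K).T)@R; o=-R.T@t
    return (o+d*((z-o[2])/d[:,2])[:,None])[:,:2]
def rect(cam,mask,box,z):
    """box in 800x600 px; returns centre, long-axis yaw, size in world"""
    x0,y0,x1,y1=(np.array(box)*.64).astype(int); m=np.zeros_like(mask); m[y0:y1,x0:x1]=mask[y0:y1,x0:x1]
    n,l,s,_=cv2.connectedComponentsWithStats(m.astype(np.uint8)); i=1+np.argmax(s[1:,4])
    v,u=np.nonzero(l==i); w=toplane(cam,np.c_[u,v],z)
    (cx,cy),(a,b),_=r=cv2.minAreaRect((w*1000).astype(np.float32)); p=cv2.boxPoints(r); e=max((p[1]-p[0],p[2]-p[1]),key=np.linalg.norm)
    c=w-w.mean(0); ev=np.linalg.svd(c,full_matrices=False)[2][0]
    return dict(c=(round(cx),round(cy)),mean=(w.mean(0)*1000).round().tolist(),yaw=round(np.degrees(np.arctan2(e[1],e[0]))%180,1),pca=round(np.degrees(np.arctan2(ev[1],ev[0]))%180,1),size=(round(a),round(b)),n=len(u))
E
cat > seg.py <<'E'
from h import *
im=arm.snapshot("top").astype(int); r,g,b=im[...,0],im[...,1],im[...,2]
sat=im.max(2)-im.min(2)
blue=(b>r+50); yel=(r>b+80)&(g>b+60)
print("blue",rect("top",blue,(100,310,250,445),.016)); print("yellow",rect("top",yel,(435,305,570,430),.016))
print("marker",rect("top",(g>r+15)&(g>b+10),(280,265,390,305),.008))
print("pen",rect("top",(r+g+b<300)&(r>b+12),(285,350,395,385),.006))
print("eraser blue",rect("top",blue,(225,230,285,272),.012))
print("stamp",rect("top",(b>r+20)&(sat>25),(455,222,510,262),.066))
print("glue",rect("top",(r>g+60),(160,225,210,265),.08))
cv2.imwrite("pics/c1.png",np.hstack([cv2.resize(im[y:y+50,x:x+60].astype(np.uint8)[...,::-1],(390,325),interpolation=cv2.INTER_CUBIC) for x,y in((130,135),(280,130))]))
s=arm.state();print(s["position"].round(4),s["orientation"].round(2))
E
python3 seg.py
```

```text
blue {'c': (450, 268), 'mean': [450.0, 268.0], 'yaw': np.float32(89.3), 'pca': np.float64(88.2), 'size': (177, 160), 'n': 4376}
yellow {'c': (463, -267), 'mean': [462.0, -268.0], 'yaw': np.float32(87.5), 'pca': np.float64(88.7), 'size': (175, 161), 'n': 4423}
marker {'c': (604, 9), 'mean': [605.0, 14.0], 'yaw': np.float32(84.5), 'pca': np.float64(85.9), 'size': (126, 13), 'n': 183}
pen {'c': (472, 39), 'mean': [472.0, 38.0], 'yaw': np.float32(82.1), 'pca': np.float64(82.2), 'size': (55, 8), 'n': 57}
eraser blue {'c': (661, 153), 'mean': [661.0, 152.0], 'yaw': np.float32(116.4), 'pca': np.float64(119.7), 'size': (19, 29), 'n': 85}
stamp {'c': (667, -236), 'mean': [661.0, -234.0], 'yaw': np.float32(83.1), 'pca': np.float64(82.5), 'size': (48, 33), 'n': 126}
glue {'c': (664, 243), 'mean': [667.0, 246.0], 'yaw': np.float32(44.8), 'pca': np.float64(42.8), 'size': (50, 24), 'n': 146}
[0.3067 0.6569 0.2393] [-180.      0.    154.98]
```

View pics/c1.png

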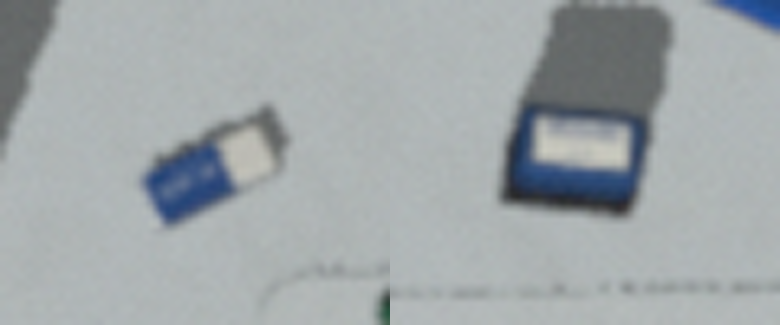

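Run:
```python
from h import *
def show(n,p,z):
    w=toplane("top",p,z)*1000; e=w[1]-w[0]; print(n,w.round().tolist(),w.mean(0).round(),np.degrees(np.arctan2(e[1],e[0])).round(1)%180,np.linalg.norm(e).round())
f=lambda p,x,y:np.array(p,float)/6.5+[x-.5+.5/6.5,y]
show("eraser",f([(142,180),(262,110),(285,155),(168,226)],130,135),.012)
show("stampback",f([(135,105),(257,112)],280,130),.066)
show("stampbottomfront",f([(112,200),(240,213)],280,130),.0)
show("stampfronttop?",f([(122,170),(250,175)],280,130),.066)
show("pen",np.array([(299,365),(379,373)])*.64,.006)
show("marker",np.array([(295,286.5),(373,289)])*.64,.008)
k=arm.get_calibration("top");R=cv2.Rodrigues(np.array(k["rvec"],float))[0];print(-R.T@np.array(k["tvec"]))
```

```text
eraser [[662.0, 171.0], [690.0, 122.0], [671.0, 113.0], [643.0, 160.0]] [667. 141.] 120.3 56.0
stampback [[685.0, -216.0], [682.0, -263.0]] [ 684. -239.] 85.6 47.0
stampbottomfront [[663.0, -211.0], [657.0, -263.0]] [ 660. -237.] 83.0 52.0
stampfronttop? [[660.0, -210.0], [657.0, -259.0]] [ 658. -235.] 86.7 49.0
pen [[475.0, 65.0], [460.0, -67.0]] [468.  -1.] 83.5 132.0
marker [[606.0, 72.0], [600.0, -58.0]] [603.   7.] 87.2 131.0
[ 0.37904324 -0.1165077   1.22977948]
```

```bash
cat > p.py <<'E'
# usage: p.py x,y,z,psi ...  (mm, deg) -> tool shift/turn from the present pose
import sys; from h import *
s=arm.state(); P=s["position"]; a,b,c=s["orientation"]
from scipy.spatial.transform import Rotation as Q
R=Q.from_euler("xyz",[a,b,c],degrees=True)
print("t",round(s["clock"],2),(P*1000).round(1),s["orientation"].round(1),"w",round(s["width"],4),"q",s["qpos"].round(),"F",s["ft_force"].round(1),round(s["finger_force"]))
for A in sys.argv[1:]:
    x,y,z,psi=map(float,A.split(","))
    d=R.inv().apply(np.array([x,y,z])/1000-P); r=(R.inv()*Q.from_euler("xyz",[180,0,psi],degrees=True)).as_rotvec(degrees=True)
    print(A,d.round(4).tolist(),r.round(1).tolist(),"rows",round(np.linalg.norm(d)/.0625,1))
E
python3 p.py 602,8,120,86
```

```text
t 1.15 [306.7 656.9 239.3] [-180.    0.  155.] w 0.0856 q [-70.  34.   3.  92.  -2.  54.  -2.] F [ 0.1 -0.8 -0.7] 0
602,8,120,86 [-0.5421, -0.4631, 0.1193] [0.0, 0.0, 69.0] rows 11.6
```

Request:
{"name": "send_rows", "arguments": {
  "series": [
    [[-0.542,-0.463,0.119],[0,0,69],0.045],
    [[-0.542,-0.463,0.119],[0,0,69],0.045],
    [[-0.542,-0.463,0.119],[0,0,69],0.045],
    [[-0.542,-0.463,0.119],[0,0,69],0.045],
    [[-0.542,-0.463,0.119],[0,0,69],0.045],
    [[-0.542,-0.463,0.119],[0,0,69],0.045],
    [[-0.542,-0.463,0.119],[0,0,69],0.045],
    [[-0.542,-0.463,0.119],[0,0,69],0.045]
  ],
  "force": 40
}}

```text
clock: 2.15
position: [0.512, 0.2068, 0.157]
orientation: [179.9, -0.0, 86.0]
ft_force: [0.7, 1.3, 0.1]
width: 0.0448
finger_force: 0.0
```

```bash
python3 p.py 602,8,120,86 602,8,60,86
```

```text
t 2.15 [512.  206.8 157. ] [179.9  -0.   86. ] w 0.0448 q [-41.  29.  19. 119. -17.  34. -14.] F [0.7 1.3 0.1] 0
602,8,120,86 [-0.192, 0.1036, 0.0371] [0.1, -0.0, -0.0] rows 3.5
602,8,60,86 [-0.1921, 0.1035, 0.0971] [0.1, -0.0, -0.0] rows 3.8
```

Request:
{"name": "send_rows", "arguments": {
  "series": [
    [[-0.192,0.1035,0.037],[0,0,0],0.045],
    [[-0.192,0.1035,0.037],[0,0,0],0.045],
    [[-0.192,0.1035,0.037],[0,0,0],0.045],
    [[-0.192,0.1035,0.067],[0,0,0],0.045],
    [[-0.192,0.1035,0.097],[0,0,0],0.045],
    [[-0.192,0.1035,0.097],[0,0,0],0.045]
  ]
}}

```text
clock: 2.9
position: [0.5992, 0.0089, 0.0581]
orientation: [-179.7, 0.0, 85.9]
ft_force: [-0.2, 0.5, -0.0]
width: 0.0452
finger_force: 0.0
```

```bash
python3 p.py 602,8,12,86; python3 -c "
from h import *
for c in ('top','scene'):
    im=arm.snapshot(c)
    u,v,w,h=(150,150,120,90)if c=='top' else (190,130,120,90)
    cv2.imwrite('pics/a_%s.png'%c,cv2.resize(im[v:v+h,u:u+w,::-1],(640,480),interpolation=cv2.INTER_CUBIC))
a=[cv2.imread('pics/a_%s.png'%c) for c in('top','scene')]; cv2.imwrite('pics/a.png',cv2.resize(np.hstack(a),(800,300)))"
```

```text
t 2.9 [599.2   8.9  58.1] [-179.7    0.    85.9] w 0.0452 q [-14.  40.  13. 115. -19.  27.   9.] F [-0.2  0.5 -0. ] 0
602,8,12,86 [-0.0007, 0.0031, 0.0461] [-0.3, 0.0, -0.1] rows 0.7
```

View pics/a.png

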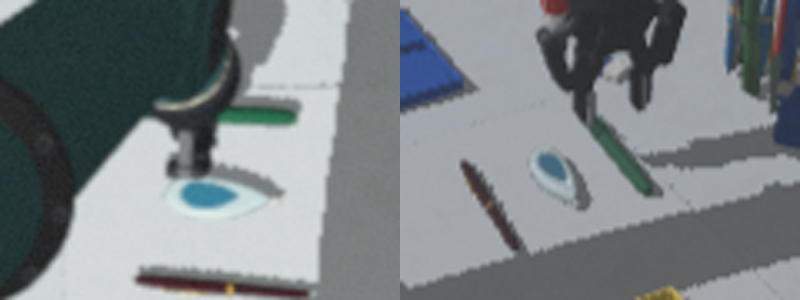

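The view shows the open fingers (scene crop ~ (585,100) and (640,90)) straddling the marker, clear of the roller. Descend and grip.

Request:
{"name": "send_rows", "arguments": {
  "series": [
    [[-0.001,0.003,0.025],[0,0,0],0.045],
    [[-0.001,0.003,0.046],[0,0,0],0.045],
    [[-0.001,0.003,0.046],[0,0,0],0.045],
    [[-0.001,0.003,0.046],[0,0,0],0.01],
    [[-0.001,0.003,0.046],[0,0,0],0.01],
    [[-0.001,0.003,0.046],[0,0,0],0.01],
    [[-0.001,0.003,0.046],[0,0,0],0.01]
  ]
}}

```text
clock: 3.88
position: [0.6043, 0.0081, 0.0149]
orientation: [179.9, -0.0, 86.0]
ft_force: [-0.0, -0.4, 6.2]
width: 0.0109
finger_force: 40.6
```

```bash
python3 p.py 602,8,80,86 500,150,80,88
```

```text
t 3.88 [604.3   8.1  14.9] [179.9  -0.   86. ] w 0.0109 q [-13.  44.  11. 115. -20.  22.  10.] F [-0.  -0.4  6.2] 41
602,8,80,86 [-0.0002, -0.0022, -0.0651] [0.1, -0.0, -0.0] rows 1.0
500,150,80,88 [0.1343, -0.1139, -0.0652] [0.1, -0.0, -2.0] rows 3.0
```

Request:
{"name": "send_rows", "arguments": {
  "series": [
    [[0,0,-0.02],[0,0,0],0.005],
    [[0,0,-0.05],[0,0,0],0.005],
    [[0,-0.002,-0.085],[0,0,0],0.005],
    [[0,-0.002,-0.085],[0,0,0],0.005]
  ]
}}

```text
clock: 4.38
position: [0.6038, 0.008, 0.1026]
orientation: [179.6, -0.0, 86.0]
ft_force: [0.9, 1.0, -0.5]
width: 0.0108
finger_force: 39.8
```

```bash
python3 p.py 408,268,90,88; python3 -c "
from h import *
print(arm.tips_ahead)
for c in ('top','scene'):
    im=arm.snapshot(c)
    u,v,w,h=(150,150,120,90)if c=='top' else (190,110,120,90)
    cv2.imwrite('pics/a_%s.png'%c,cv2.resize(im[v:v+h,u:u+w,::-1],(640,480),interpolation=cv2.INTER_CUBIC))
a=[cv2.imread('pics/a_%s.png'%c) for c in('top','scene')]; cv2.imwrite('pics/b.png',cv2.resize(np.hstack(a),(800,300)))"
```

```text
t 4.38 [603.8   8.  102.6] [179.6  -0.   86. ] w 0.0108 q [-16.  37.  15. 114. -18.  31.   8.] F [ 0.9  1.  -0.5] 40
408,268,90,88 [0.2456, -0.2137, 0.0114] [0.4, -0.0, -2.0] rows 5.2
0.008
```

View pics/b.png

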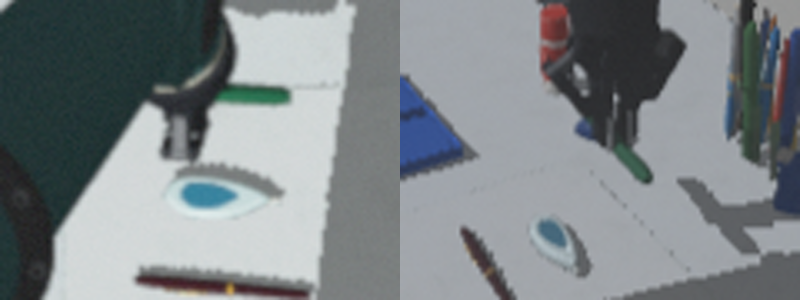

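The marker is lifted in the fingers (scene crop ~(625,155)). Carry it to the blue long compartment.

Request:
{"name": "send_rows", "arguments": {
  "series": [
    [[0.2456,-0.2137,0.011],[0,0,-2],0.005],
    [[0.2456,-0.2137,0.011],[0,0,-2],0.005],
    [[0.2456,-0.2137,0.011],[0,0,-2],0.005],
    [[0.2456,-0.2137,0.011],[0,0,-2],0.005],
    [[0.2456,-0.2137,0.011],[0,0,-2],0.005],
    [[0.2456,-0.2137,0.011],[0,0,-2],0.005],
    [[0.2456,-0.2137,0.03],[0,0,-2],0.005],
    [[0.2456,-0.2137,0.042],[0,0,-2],0.005]
  ]
}}

```text
clock: 5.48
position: [0.4056, 0.2674, 0.0559]
orientation: [-180.0, 0.1, 87.9]
ft_force: [-0.0, -0.1, -0.2]
width: 0.0114
finger_force: 39.8
```

```bash
python3 p.py 408,268,21,88
```

```text
t 5.47 [405.6 267.4  55.9] [-1.80e+02  1.00e-01  8.79e+01] w 0.0114 q [-48.  36.  12. 130. -26.  17. -15.] F [-0.  -0.1 -0.2] 40
408,268,21,88 [0.0007, 0.0024, 0.0349] [-0.0, 0.1, -0.1] rows 0.6
```

Request:
{"name": "send_rows", "arguments": {
  "series": [
    [[0,0.002,0.015],[0,0,0],0.005],
    [[0,0.002,0.028],[0,0,0],0.005],
    [[0,0.002,0.034],[0,0,0],0.005],
    [[0,0.002,0.034],[0,0,0],0.005],
    [[0,0.002,0.034],[0,0,0],0.005]
  ]
}}

```text
clock: 6.1
position: [0.4079, 0.2681, 0.0232]
orientation: [180.0, -0.0, 88.0]
ft_force: [0.8, -0.2, 0.4]
width: 0.0112
finger_force: 39.8
```

Request:
{"name": "send_rows", "arguments": {
  "series": [
    [[0,0,0.003],[0,0,0],0.005],
    [[0,0,0.004],[0,0,0],0.005],
    [[0,0,0.004],[0,0,0],0.005],
    [[0,0,0.003],[0,0,0],0.03],
    [[0,0,0.001],[0,0,0],0.03],
    [[0,0,-0.03],[0,0,0],0.03],
    [[0,0,-0.08],[0,0,0],0.05]
  ]
}}

```text
clock: 6.98
position: [0.4069, 0.2676, 0.103]
orientation: [-179.8, 0.1, 88.0]
ft_force: [0.5, 0.6, -0.4]
width: 0.0472
finger_force: 0.0
```

```bash
python3 p.py 665,141,110,119 665,141,60,119
```

```text
t 6.97 [406.9 267.6 103. ] [-1.798e+02  1.000e-01  8.800e+01] w 0.0472 q [-52.  31.  18. 129. -23.  23. -17.] F [ 0.5  0.6 -0.4] 0
665,141,110,119 [-0.1174, 0.2624, -0.0075] [-0.2, 0.1, -31.0] rows 4.6
665,141,60,119 [-0.1173, 0.2626, 0.0425] [-0.2, 0.1, -31.0] rows 4.7
```

Request:
{"name": "send_rows", "arguments": {
  "series": [
    [[-0.1174,0.2625,-0.007],[0,0,-31],0.05],
    [[-0.1174,0.2625,-0.007],[0,0,-31],0.05],
    [[-0.1174,0.2625,-0.007],[0,0,-31],0.05],
    [[-0.1174,0.2625,-0.007],[0,0,-31],0.05],
    [[-0.1174,0.2625,-0.007],[0,0,-31],0.05],
    [[-0.1174,0.2625,0.02],[0,0,-31],0.05],
    [[-0.1174,0.2625,0.042],[0,0,-31],0.05],
    [[-0.1174,0.2625,0.042],[0,0,-31],0.05]
  ]
}}

```text
clock: 7.98
position: [0.6631, 0.1418, 0.0585]
orientation: [-179.7, -0.1, 119.0]
ft_force: [0.1, 0.5, 0.2]
width: 0.0503
finger_force: 0.0
```

```bash
python3 p.py 665,141,10,119; python3 -c "
from h import *
for c in ('top','scene'):
    im=arm.snapshot(c)
    u,v,w,h=(60,140,200,150)if c=='top' else (180,80,120,90)
    cv2.imwrite('pics/a_%s.png'%c,cv2.resize(im[v:v+h,u:u+w,::-1],(640,480),interpolation=cv2.INTER_CUBIC))
a=[cv2.imread('pics/a_%s.png'%c) for c in('top','scene')]; cv2.imwrite('pics/d.png',cv2.resize(np.hstack(a),(800,300)))"
```

```text
t 7.97 [663.1 141.8  58.5] [-1.797e+02 -1.000e-01  1.190e+02] w 0.0503 q [-21.  43.   8. 104. -10.  33.  22.] F [0.1 0.5 0.2] 0
665,141,10,119 [-0.0017, 0.0015, 0.0485] [-0.3, -0.1, 0.0] rows 0.8
```

View pics/d.png

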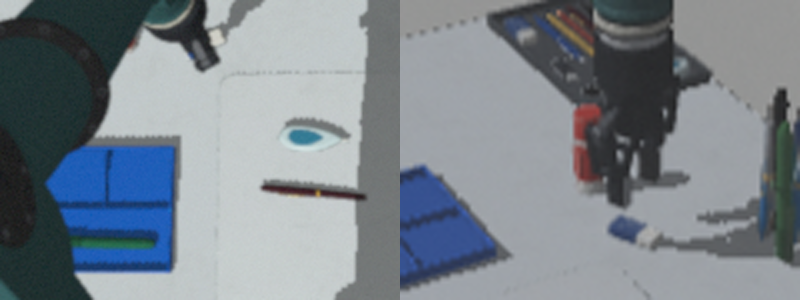

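The marker lies in the blue long compartment (top crop ~(110,240)); the gripper is lined up over the eraser (scene crop ~(635,230)). Descend.

Request:
{"name": "send_rows", "arguments": {
  "series": [
    [[-0.002,0.0015,0.025],[0,0,0],0.05],
    [[-0.002,0.0015,0.045],[0,0,0],0.05],
    [[-0.002,0.0015,0.0485],[0,0,0],0.05],
    [[-0.002,0.0015,0.0485],[0,0,0],0.012],
    [[-0.002,0.0015,0.0485],[0,0,0],0.012],
    [[-0.002,0.0015,0.0485],[0,0,0],0.012],
    [[-0.002,0.0015,0.0485],[0,0,0],0.012]
  ]
}}

```text
clock: 8.95
position: [0.6684, 0.1405, 0.0129]
orientation: [180.0, 0.0, 119.0]
ft_force: [0.1, -0.3, 0.3]
width: 0.0197
finger_force: 40.2
```

Request:
{"name": "send_rows", "arguments": {
  "series": [
    [[0,0,-0.03],[0,0,0],0.01],
    [[0,0,-0.07],[0,0,0],0.01],
    [[0,0,-0.08],[0,0,0],0.01]
  ]
}}

```text
clock: 9.32
position: [0.6702, 0.1407, 0.0954]
orientation: [179.7, 0.1, 119.0]
ft_force: [-0.5, -0.3, -0.3]
width: 0.0197
finger_force: 40.1
```

```bash
python3 p.py 488,225,80,88 488,225,50,88
```

```text
t 9.32 [670.2 140.7  95.4] [1.797e+02 1.000e-01 1.190e+02] w 0.0197 q [-21.  41.   9. 103.  -9.  36.  22.] F [-0.5 -0.3 -0.3] 40
488,225,80,88 [0.162, -0.1187, 0.0145] [0.3, 0.0, 31.0] rows 3.2
488,225,50,88 [0.162, -0.1189, 0.0445] [0.3, 0.0, 31.0] rows 3.3
```

Request:
{"name": "send_rows", "arguments": {
  "series": [
    [[0.162,-0.119,0.005],[0,0,31],0.01],
    [[0.162,-0.119,0.005],[0,0,31],0.01],
    [[0.162,-0.119,0.01],[0,0,31],0.01],
    [[0.162,-0.119,0.015],[0,0,31],0.01],
    [[0.162,-0.119,0.03],[0,0,31],0.01],
    [[0.162,-0.119,0.045],[0,0,31],0.01],
    [[0.162,-0.119,0.045],[0,0,31],0.01]
  ]
}}

```text
clock: 10.2
position: [0.4867, 0.223, 0.0459]
orientation: [-179.9, 0.1, 87.8]
ft_force: [-0.1, -0.4, -0.4]
width: 0.0194
finger_force: 40.1
```

```bash
python3 p.py 488,225,19,88
```

```text
t 10.2 [486.7 223.   45.9] [-1.799e+02  1.000e-01  8.780e+01] w 0.0194 q [-39.  39.  13. 124. -24.  20.  -8.] F [-0.1 -0.4 -0.4] 40
488,225,19,88 [0.0021, 0.0012, 0.0269] [-0.1, 0.1, -0.2] rows 0.4
```

Request:
{"name": "send_rows", "arguments": {
  "series": [
    [[0.002,0.001,0.015],[0,0,0],0.01],
    [[0.002,0.001,0.028],[0,0,0],0.01],
    [[0.002,0.001,0.031],[0,0,0],0.01],
    [[0.002,0.001,0.031],[0,0,0],0.01]
  ]
}}

```text
clock: 10.7
position: [0.4873, 0.2264, 0.0171]
orientation: [180.0, -0.0, 87.9]
ft_force: [-0.8, -1.2, 9.4]
width: 0.0195
finger_force: 43.2
```

Contact with the floor; release and go to the glue stick.

Request:
{"name": "send_rows", "arguments": {
  "series": [
    [[0,0,-0.001],[0,0,0],0.035],
    [[0,0,-0.002],[0,0,0],0.035],
    [[0,0,-0.03],[0,0,0],0.035],
    [[0,0,-0.09],[0,0,0],0.06],
    [[0,0,-0.145],[0,0,0],0.06],
    [[0,0,-0.145],[0,0,0],0.06]
  ]
}}

```text
clock: 11.45
position: [0.4894, 0.2277, 0.1652]
orientation: [179.6, -0.3, 88.0]
ft_force: [-0.2, -0.0, -0.4]
width: 0.0602
finger_force: 0.0
```

```bash
python3 p.py 664,244,150,88;  python3 -c "
from h import *
im=arm.snapshot('scene')
print([(np.round(d['location'],3).tolist(),round(d['conf'],2)) for d in arm.boxes_of('scene','glue_stick')])
im2=arm.snapshot('top')
print([(np.round(d['location'],3).tolist(),round(d['conf'],2)) for d in arm.boxes_of('top','glue_stick')])
a=[cv2.resize(i,(640,480),interpolation=cv2.INTER_CUBIC) for i in(im2[140:290,60:260,::-1],im[80:170,140:260,::-1])]
cv2.imwrite('pics/e.png',cv2.resize(np.hstack(a),(800,300)))"
```

```text
t 11.45 [489.4 227.7 165.2] [179.6  -0.3  88. ] w 0.0602 q [-46.  28.  22. 121. -18.  34. -13.] F [-0.2 -0.  -0.4] 0
664,244,150,88 [0.0224, 0.1738, 0.0166] [0.4, -0.3, -0.0] rows 2.8
[([0.663, 0.242, 0.055], 0.5)]
[([0.462, -0.001, 0.015], 0.35)]
```

View pics/e.png

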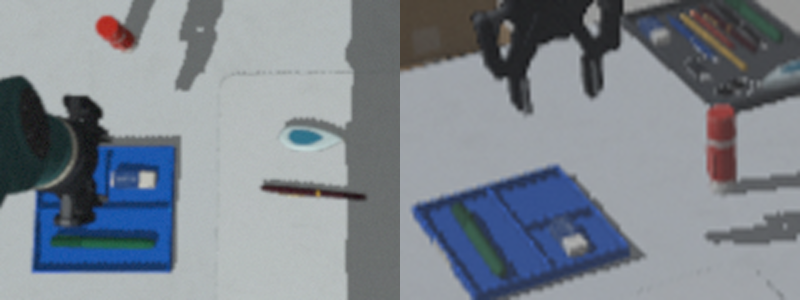

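Marker and eraser lie properly in the blue tray; the glue stick top is at top-crop (107,25).

```bash
python3 -c "
from h import *
print(toplane('top',[(114,153.5)],.091)*1000, toplane('scene',[(236,108.8+4)],.091)*1000)
im=arm.snapshot('top').astype(int); m=(im[...,0]>im[...,1]+60)
v,u=np.nonzero(m[140:175,100:135]); u+=100;v+=140
print(u.min(),u.max(),v.min(),v.max()); print(toplane('top',[(u[v==v.min()].mean(),v.min())],.091)*1000,toplane('top',[(u.min(),v[u==u.min()].mean())],.091)*1000)
im=arm.snapshot('scene').astype(int); m=(im[...,0]>im[...,1]+60)
v,u=np.nonzero(m[100:145,220:250]); u+=220;v+=100
print(u.min(),u.max(),v.min(),v.max())
for z in (.03,.06,.09): print(toplane('scene',[(u.mean(),v.mean())],z)*1000)
"; python3 p.py 664,245,150,88
```

```text
[[668.66785313 245.26947277]] [[671.95600502 249.76757202]]
108 125 148 163
[[682.67541569 248.20972276]] [[671.4738146  260.26910215]]
233 239 112 128
[[706.05408978 325.05618768]]
[[681.95363528 278.50131863]]
[[657.85318078 231.94644958]]
t 11.75 [485.6 226.1 159.9] [-1.798e+02  1.000e-01  8.800e+01] w 0.0599 q [-46.  29.  22. 121. -18.  34. -13.] F [ 0.4 -0.4  0.2] 0
664,245,150,88 [0.0252, 0.1777, 0.0094] [-0.2, 0.1, -0.0] rows 2.9
```

Request:
{"name": "send_rows", "arguments": {
  "series": [
    [[0.026,0.1815,0.005],[0,0,0],0.07],
    [[0.026,0.1815,0.005],[0,0,0],0.07],
    [[0.026,0.1815,0.005],[0,0,0],0.07],
    [[0.026,0.1815,0.01],[0,0,0],0.07],
    [[0.026,0.1815,0.01],[0,0,0],0.07],
    [[0.026,0.1815,0.04],[0,0,0],0.07]
  ]
}}

```text
clock: 12.5
position: [0.6689, 0.2465, 0.1226]
orientation: [179.9, -0.1, 88.0]
ft_force: [0.1, -0.5, -0.8]
width: 0.0701
finger_force: 0.0
```

```bash
python3 p.py 668,246,54,88
```

```text
t 12.5 [668.9 246.5 122.6] [ 1.799e+02 -1.000e-01  8.800e+01] w 0.0701 q [-37.  42.  20.  99. -20.  43.  -8.] F [ 0.1 -0.5 -0.8] 0
668,246,54,88 [-0.0006, -0.0011, 0.0686] [0.1, -0.1, -0.0] rows 1.1
```

Request:
{"name": "send_rows", "arguments": {
  "series": [
    [[0,-0.001,0.03],[0,0,0],0.07],
    [[0,-0.001,0.055],[0,0,0],0.07],
    [[0,-0.001,0.066],[0,0,0],0.07],
    [[0,-0.001,0.066],[0,0,0],0.02],
    [[0,-0.001,0.066],[0,0,0],0.02],
    [[0,-0.001,0.066],[0,0,0],0.02],
    [[0,-0.001,0.066],[0,0,0],0.02]
  ]
}}

```text
clock: 13.38
position: [0.6687, 0.2463, 0.0567]
orientation: [179.9, -0.0, 88.0]
ft_force: [0.5, -0.9, 2.6]
width: 0.0281
finger_force: 39.7
```

Request:
{"name": "send_rows", "arguments": {
  "series": [
    [[0,0,-0.03],[0,0,0],0.015],
    [[0.02,-0.02,-0.055],[0,0,0],0.015],
    [[0.062,-0.1765,-0.055],[0,0,0],0.015],
    [[0.062,-0.1765,-0.055],[0,0,0],0.015],
    [[0.062,-0.1765,-0.055],[0,0,0],0.015],
    [[0.062,-0.1765,-0.055],[0,0,0],0.015],
    [[0.062,-0.1765,-0.055],[0,0,0],0.015]
  ]
}}

```text
clock: 14.25
position: [0.4951, 0.3143, 0.111]
orientation: [179.9, -0.0, 88.0]
ft_force: [0.5, -0.2, -0.6]
width: 0.0281
finger_force: 39.8
```

```bash
python3 p.py 490,311,62,88
```

```text
t 14.25 [495.1 314.3 111. ] [179.9  -0.   88. ] w 0.0281 q [-51.  36.  20. 116. -22.  32. -17.] F [ 0.5 -0.2 -0.6] 40
490,311,62,88 [-0.0035, -0.0051, 0.049] [0.1, -0.0, -0.0] rows 0.8
```

Request:
{"name": "send_rows", "arguments": {
  "series": [
    [[-0.003,-0.004,0.02],[0,0,0],0.015],
    [[-0.003,-0.004,0.038],[0,0,0],0.015],
    [[-0.003,-0.004,0.045],[0,0,0],0.015],
    [[-0.003,-0.004,0.048],[0,0,0],0.015],
    [[-0.003,-0.004,0.048],[0,0,0],0.015]
  ]
}}

```text
clock: 14.88
position: [0.4902, 0.3115, 0.0626]
orientation: [180.0, -0.0, 88.0]
ft_force: [-0.7, -0.2, 0.1]
width: 0.0282
finger_force: 39.8
```

Request:
{"name": "send_rows", "arguments": {
  "series": [
    [[0,0,0.002],[0,0,0],0.015],
    [[0,0,0.0025],[0,0,0],0.015],
    [[0,0,0.0025],[0,0,0],0.015]
  ]
}}

```text
clock: 15.25
position: [0.4904, 0.3118, 0.0617]
orientation: [179.9, -0.1, 88.0]
ft_force: [-1.1, -0.6, 8.7]
width: 0.028
finger_force: 40.7
```

Request:
{"name": "send_rows", "arguments": {
  "series": [
    [[0,0,-0.001],[0,0,0],0.05],
    [[0,0,-0.001],[0,0,0],0.06],
    [[0,0,-0.001],[0,0,0],0.06],
    [[0,0,-0.04],[0,0,0],0.06],
    [[0,0,-0.1],[0,0,0],0.06],
    [[0,0,-0.1],[0,0,0],0.05]
  ]
}}

```text
clock: 16.0
position: [0.4927, 0.3129, 0.1641]
orientation: [179.6, -0.3, 88.0]
ft_force: [0.7, -0.5, 0.2]
width: 0.0502
finger_force: 0.0
```

```bash
python3 p.py 468,-1,120,83 468,-1,60,83
```

```text
t 16.0 [492.7 312.9 164.1] [179.6  -0.3  88. ] w 0.0502 q [-54.  31.  23. 115. -20.  37. -19.] F [ 0.7 -0.5  0.2] 0
468,-1,120,83 [-0.3148, -0.0138, 0.0423] [0.4, -0.3, 5.0] rows 5.1
468,-1,60,83 [-0.3151, -0.0143, 0.1023] [0.4, -0.3, 5.0] rows 5.3
```

Request:
{"name": "send_rows", "arguments": {
  "series": [
    [[-0.315,-0.014,0.02],[0,0,5],0.045],
    [[-0.315,-0.014,0.03],[0,0,5],0.045],
    [[-0.315,-0.014,0.042],[0,0,5],0.045],
    [[-0.315,-0.014,0.042],[0,0,5],0.045],
    [[-0.315,-0.014,0.042],[0,0,5],0.045],
    [[-0.315,-0.014,0.075],[0,0,5],0.045],
    [[-0.315,-0.014,0.1],[0,0,5],0.045],
    [[-0.315,-0.014,0.1],[0,0,5],0.045]
  ]
}}

```text
clock: 17.0
position: [0.4628, -0.0031, 0.0582]
orientation: [-179.7, 0.0, 82.9]
ft_force: [-0.0, 0.6, 0.0]
width: 0.0452
finger_force: 0.0
```

```bash
python3 p.py 468,-1,10,83; python3 -c "
from h import *
im=arm.snapshot('scene'); im2=arm.snapshot('top')
a=[cv2.resize(i,(640,480),interpolation=cv2.INTER_CUBIC) for i in(im2[140:290,60:260,::-1],im[110:230,140:300,::-1])]
cv2.imwrite('pics/f.png',cv2.resize(np.hstack(a),(800,300)))"
```

```text
t 17.0 [462.8  -3.1  58.2] [-179.7    0.    82.9] w 0.0452 q [-14.  35.  11. 132. -26.  15.  14.] F [-0.   0.6  0. ] 0
468,-1,10,83 [0.0028, 0.0051, 0.0482] [-0.3, 0.0, -0.1] rows 0.8
```

View pics/f.png

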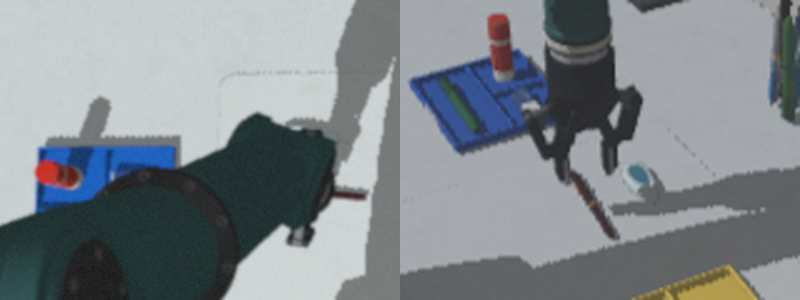

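Glue stick stands in the blue tray's other compartment; fingers straddle the pen (scene crop ~(590,190)). Descend.

Request:
{"name": "send_rows", "arguments": {
  "series": [
    [[0.002,0.005,0.025],[0,0,0],0.04],
    [[0.002,0.005,0.042],[0,0,0],0.035],
    [[0.002,0.005,0.047],[0,0,0],0.035],
    [[0.002,0.005,0.05],[0,0,0],0.035],
    [[0.002,0.005,0.05],[0,0,0],0.035]
  ]
}}

```text
clock: 17.73
position: [0.4701, -0.0013, 0.0105]
orientation: [179.9, -0.0, 83.0]
ft_force: [-0.2, 0.1, -0.2]
width: 0.0347
finger_force: 0.0
```

Request:
{"name": "send_rows", "arguments": {
  "series": [
    [[0,0,0.001],[0,0,0],0.004],
    [[0,0,0.001],[0,0,0],0.004],
    [[0,0,0.001],[0,0,0],0.004],
    [[0,0,0.001],[0,0,0],0.004]
  ]
}}

```text
clock: 18.23
position: [0.4702, -0.0014, 0.0105]
orientation: [179.9, -0.0, 83.0]
ft_force: [-1.4, -0.1, 12.6]
width: 0.0076
finger_force: 43.6
```

Request:
{"name": "send_rows", "arguments": {
  "series": [
    [[0,0,-0.02],[0,0,0],0.003],
    [[0,0,-0.06],[0,0,0],0.003],
    [[0,0,-0.09],[0,0,0],0.003],
    [[0,0,-0.09],[0,0,0],0.003]
  ]
}}

```text
clock: 18.73
position: [0.4712, -0.0013, 0.101]
orientation: [179.7, -0.0, 83.0]
ft_force: [-0.7, -0.5, -0.6]
width: 0.0081
finger_force: 39.4
```

```bash
python3 p.py 422,-268,80,88; python3 -c "
from h import *
im=arm.snapshot('scene')
cv2.imwrite('pics/g.png',cv2.resize(im[110:230,180:340,::-1],(640,480),interpolation=cv2.INTER_CUBIC))"
```

```text
t 18.73 [471.2  -1.3 101. ] [179.7  -0.   83. ] w 0.0081 q [-18.  31.  17. 131. -24.  21.  13.] F [-0.7 -0.5 -0.6] 39
422,-268,80,88 [-0.2707, -0.0164, 0.0207] [0.3, -0.0, -5.0] rows 4.4
```

View pics/g.png

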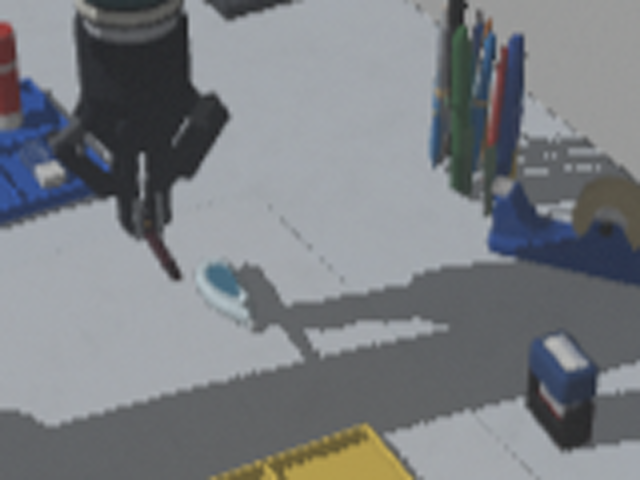

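The pen is held (~(160,245)). Carry to the yellow tray.

Request:
{"name": "send_rows", "arguments": {
  "series": [
    [[-0.271,-0.016,0.01],[0,0,-5],0.003],
    [[-0.271,-0.016,0.02],[0,0,-5],0.003],
    [[-0.271,-0.016,0.02],[0,0,-5],0.003],
    [[-0.271,-0.016,0.02],[0,0,-5],0.003],
    [[-0.271,-0.016,0.02],[0,0,-5],0.003],
    [[-0.271,-0.016,0.035],[0,0,-5],0.003],
    [[-0.271,-0.016,0.05],[0,0,-5],0.003],
    [[-0.271,-0.016,0.05],[0,0,-5],0.003]
  ]
}}

```text
clock: 19.77
position: [0.4201, -0.2657, 0.0471]
orientation: [-179.8, -0.2, 88.1]
ft_force: [-0.5, 1.0, -0.2]
width: 0.0078
finger_force: 39.4
```

```bash
python3 p.py 422,-267,18,88
```

```text
t 19.77 [ 420.1 -265.7   47.1] [-179.8   -0.2   88.1] w 0.0078 q [ 21.  37.   8. 128. -18.  16.  43.] F [-0.5  1.  -0.2] 39
422,-267,18,88 [-0.0014, 0.0021, 0.029] [-0.2, -0.2, 0.1] rows 0.5
```

Request:
{"name": "send_rows", "arguments": {
  "series": [
    [[-0.001,0.001,0.015],[0,0,0],0.003],
    [[-0.001,0.001,0.026],[0,0,0],0.003],
    [[-0.001,0.001,0.031],[0,0,0],0.003],
    [[-0.001,0.001,0.031],[0,0,0],0.003]
  ]
}}

```text
clock: 20.27
position: [0.4215, -0.2693, 0.0176]
orientation: [-180.0, -0.0, 88.0]
ft_force: [0.9, 0.2, 0.8]
width: 0.0079
finger_force: 39.4
```

Request:
{"name": "send_rows", "arguments": {
  "series": [
    [[0,0,0.002],[0,0,0],0.003],
    [[0,0,0.003],[0,0,0],0.003],
    [[0,0,0.003],[0,0,0],0.003]
  ]
}}

```text
clock: 20.65
position: [0.4218, -0.2696, 0.0151]
orientation: [180.0, 0.0, 88.0]
ft_force: [0.9, 0.6, -0.4]
width: 0.0079
finger_force: 39.4
```

Request:
{"name": "send_rows", "arguments": {
  "series": [
    [[0,0,0.001],[0,0,0],0.003],
    [[0,0,0.0015],[0,0,0],0.003],
    [[0,0,0.001],[0,0,0],0.025],
    [[0,0,0.001],[0,0,0],0.03],
    [[0,0,-0.03],[0,0,0],0.03],
    [[0,0,-0.09],[0,0,0],0.06],
    [[0,0,-0.12],[0,0,0],0.06]
  ]
}}

```text
clock: 21.52
position: [0.4224, -0.27, 0.1373]
orientation: [179.8, 0.1, 88.0]
ft_force: [1.3, -0.1, 0.3]
width: 0.06
finger_force: 0.0
```

```bash
python3 p.py 670,-238,130,84.5; python3 -c "
from h import *
im=arm.snapshot('scene'); im2=arm.snapshot('top')
for c in('scene','top'):print([(np.round(d['location'],3).tolist(),round(d['conf'],2)) for d in arm.boxes_of(c,'stamp')])
a=[cv2.resize(i,(640,480),interpolation=cv2.INTER_CUBIC) for i in(im2[140:290,230:430,::-1],im[170:290,200:360,::-1])]
cv2.imwrite('pics/i.png',cv2.resize(np.hstack(a),(800,300)))"
```

```text
t 21.52 [ 422.4 -270.   137.3] [1.798e+02 1.000e-01 8.800e+01] w 0.06 q [ 16.  28.  15. 126. -15.  28.  41.] F [ 1.3 -0.1  0.3] 0
670,-238,130,84.5 [0.0408, 0.2463, 0.0079] [0.2, 0.1, 3.5] rows 4.0
[([0.662, -0.246, 0.05], 0.72)]
[([0.662, -0.238, 0.066], 0.86)]
```

View pics/i.png

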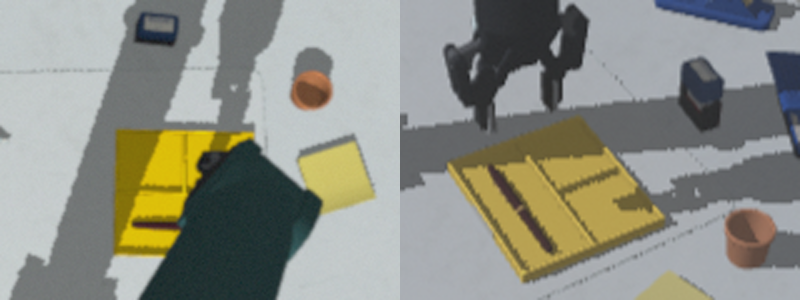

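The pen lies in the yellow long compartment (scene crop (522,210)). Go to the stamp.

Request:
{"name": "send_rows", "arguments": {
  "series": [
    [[0.04,0.246,0],[0,0,3.5],0.065],
    [[0.04,0.246,0],[0,0,3.5],0.065],
    [[0.04,0.246,0],[0,0,3.5],0.065],
    [[0.04,0.246,0.01],[0,0,3.5],0.065],
    [[0.04,0.246,0.03],[0,0,3.5],0.065],
    [[0.04,0.246,0.04],[0,0,3.5],0.065],
    [[0.04,0.246,0.04],[0,0,3.5],0.065]
  ]
}}

```text
clock: 22.6
position: [0.6655, -0.2388, 0.0927]
orientation: [-179.7, -0.0, 84.3]
ft_force: [0.1, 0.0, -0.2]
width: 0.0653
finger_force: 0.0
```

```bash
python3 p.py 669,-239,44,84.5
```

```text
t 22.6 [ 665.5 -238.8   92.7] [-179.7   -0.    84.3] w 0.0653 q [  6.  43.  16. 100. -18.  40.  26.] F [ 0.1  0.  -0.2] 0
669,-239,44,84.5 [0.0002, 0.0038, 0.0487] [-0.3, -0.0, -0.2] rows 0.8
```

Request:
{"name": "send_rows", "arguments": {
  "series": [
    [[0,0.002,0.025],[0,0,0],0.065],
    [[0,0.002,0.045],[0,0,0],0.065],
    [[0,0.002,0.05],[0,0,0],0.065],
    [[0,0.002,0.05],[0,0,0],0.02],
    [[0,0.002,0.05],[0,0,0],0.02],
    [[0,0.002,0.05],[0,0,0],0.02],
    [[0,0.002,0.05],[0,0,0],0.02]
  ]
}}

```text
clock: 23.48
position: [0.6715, -0.2386, 0.0457]
orientation: [179.9, 0.0, 84.5]
ft_force: [-1.0, -0.2, 1.7]
width: 0.0295
finger_force: 39.9
```

Request:
{"name": "send_rows", "arguments": {
  "series": [
    [[0,0,-0.03],[0,0,0],0.015],
    [[0,0,-0.05],[0,0,0],0.015],
    [[0,0,-0.05],[0,0,0],0.015]
  ]
}}

```text
clock: 23.85
position: [0.6725, -0.2391, 0.0972]
orientation: [179.8, 0.1, 84.5]
ft_force: [0.8, -0.1, -0.7]
width: 0.0293
finger_force: 39.8
```

```bash
python3 p.py 503,-226,96,88 503,-226,70,88
```

```text
t 23.85 [ 672.5 -239.1   97.2] [1.798e+02 1.000e-01 8.450e+01] w 0.0293 q [  5.  43.  16.  99. -18.  40.  26.] F [ 0.8 -0.1 -0.7] 40
503,-226,96,88 [-0.0033, -0.1699, 0.0005] [0.2, 0.1, -3.5] rows 2.7
503,-226,70,88 [-0.0033, -0.1701, 0.0265] [0.2, 0.1, -3.5] rows 2.8
```

Request:
{"name": "send_rows", "arguments": {
  "series": [
    [[-0.003,-0.17,0],[0,0,-3.5],0.015],
    [[-0.003,-0.17,0],[0,0,-3.5],0.015],
    [[-0.003,-0.17,0],[0,0,-3.5],0.015],
    [[-0.003,-0.17,0.01],[0,0,-3.5],0.015],
    [[-0.003,-0.17,0.025],[0,0,-3.5],0.015],
    [[-0.003,-0.17,0.038],[0,0,-3.5],0.015],
    [[-0.003,-0.17,0.043],[0,0,-3.5],0.015],
    [[-0.003,-0.17,0.043],[0,0,-3.5],0.015]
  ]
}}

```text
clock: 24.85
position: [0.5022, -0.225, 0.0514]
orientation: [180.0, -0.0, 88.0]
ft_force: [-0.5, 0.4, -0.8]
width: 0.0293
finger_force: 40.0
```

Request:
{"name": "send_rows", "arguments": {
  "series": [
    [[0,0,0.001],[0,0,0],0.015],
    [[0,0,0.002],[0,0,0],0.015],
    [[0,0,0.002],[0,0,0],0.015]
  ]
}}

```text
clock: 25.22
position: [0.502, -0.2251, 0.0508]
orientation: [179.9, 0.0, 88.0]
ft_force: [-0.8, 1.0, 6.3]
width: 0.0297
finger_force: 40.9
```

Request:
{"name": "send_rows", "arguments": {
  "series": [
    [[0,0,0],[0,0,0],0.05],
    [[0,0,0],[0,0,0],0.06],
    [[0,0,0],[0,0,0],0.06],
    [[0,0,-0.04],[0,0,0],0.06],
    [[0,0,-0.1],[0,0,0],0.06],
    [[0.15,0,-0.15],[0,0,0],0.06],
    [[0.2,0,-0.15],[0,0,0],0.06],
    [[0.2,0,-0.15],[0,0,0],0.06]
  ]
}}

```text
clock: 26.22
position: [0.5079, -0.042, 0.1967]
orientation: [179.9, -0.0, 87.9]
ft_force: [0.4, 0.5, -0.4]
width: 0.0598
finger_force: 0.0
```

```bash
python3 -c "
from h import *
im=arm.snapshot('scene'); im2=arm.snapshot('top')
cv2.imwrite('pics/k.png',cv2.resize(np.hstack([im2[130:290,60:420,::-1][:, 0:360]]),(800,356),interpolation=cv2.INTER_CUBIC))
cv2.imwrite('pics/l.png',cv2.resize(im[90:310,120:380,::-1],(700,592),interpolation=cv2.INTER_CUBIC))
print(arm.state()['ft_force'])"
```

```text
[-0.36251715  0.29816969 -0.43144909]
```

View pics/k.png

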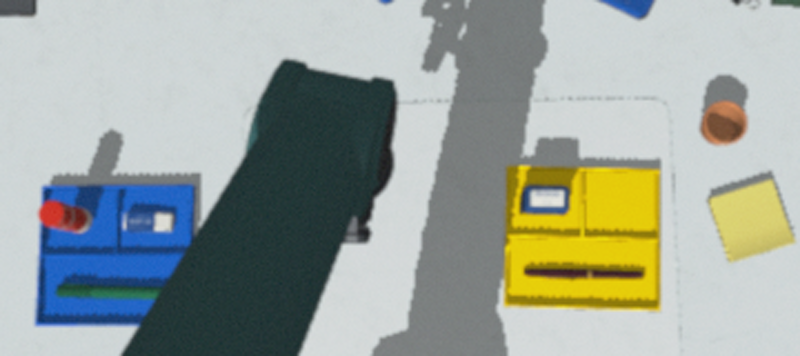

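View pics/l.png

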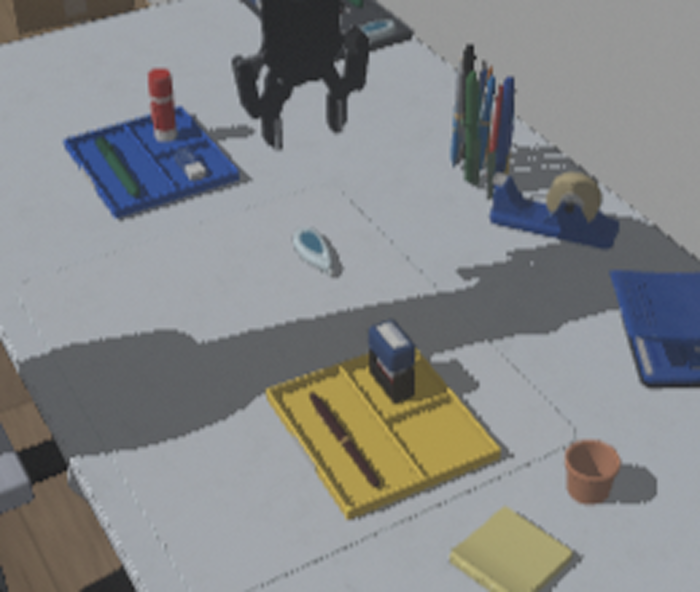

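All five items are in place: glue (160,105), eraser (190,165), marker (118,165), pen (345,440) and stamp (392,360). The roller, notes and pot haven't moved. Hand in.

```bash
python3 -c "
from station import arm
print(arm.job_done())"
```

```text
the job is handed in; nothing more can be done
None
```

Both kits are made up and handed in at about 26 s. The last pictures show all five items in their compartments as asked, and the roller, sticky notes and pot where they were; the hand-in gave no verdict.

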